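# Snug the gear's slotted retaining screw

## Task

Take the red flat-blade driver from its wooden stand, seat the blade fully down in the slot of the brass screw on top of the gear unit, pressing only lightly, and turn the screw clockwise with the blade kept seated until it is snug against its stop, without forcing it past. Then put the driver back upright, fully home in the hole of its stand, and leave everything else on the table alone.

Things in the scene. Friction and masses are not known exactly. Their poses are not given: they have to be found in the camera images.
- driver: flat-blade driver, 132 mm long, 0.15 kg, loose, standing blade down in the stand. Origin at the blade's tip, z up the shaft. Red handle 24 x 24 mm square (flats face x and y), z 67 to 132; black collar 36 mm dia., z 62 to 67; shank 10 mm dia.; blade 16 mm wide along x, 3 mm thick in y, 16 mm long. Grip the handle's flats from above, near z 100
- driver_tip (a point): centre of the blade's end face, the driver's lowest point (the same as its origin)
- stand: wooden block 80 x 80 mm, 70 mm tall, fixed. Origin under its centre, z up. A 23 mm vertical hole goes right through its middle; the driver hangs in it on its collar, its tip then 8 mm above the table. It may stand left or right of the gear unit
- gear_unit: fixed grey base 120 x 120 x 26 mm with a dark gear 100 mm across, up to z 44, hub 48 mm dia. up to z 56, washer and brass slotted screw on its vertical axis: head 30 mm dia., top at z 67. Origin under the centre, z up. The slot, 5.5 mm wide, 5 mm deep and open at both ends, starts within 0.95 rad either side of the unit's x axis; its exact angle is not measured: see or feel it
- slot_floor (a point): centre of the slot's floor, on the screw's axis, 5 mm below the head's top and 62 mm above the table; it does not turn with the screw
- screw (a joint): rotation of the screw, rad: 0 is snug at its stop, starts -1.1 to -0.8, grows as it turns clockwise seen from above. It says how far is left to turn, not where the slot points. Friction torque about 0.09 N m; it stays where it is left. At 0 the torque rises by about 1.5 N m per rad; over 0.12 rad past is forced. Over 25 N on its head, or 45 N in its slot (both flanks added), harms it
- rotor_a: bystander: cream two-lobed pump rotor standing upright, 52 mm by 66 mm, with a shaft end on top, 135 mm tall overall; origin under its centre
- rotor_b: bystander: cream rotor standing on a steel gear 93 mm across, 150 mm tall overall; origin under its centre
- loose_gear: bystander: pale gear 93 mm across lying flat, 24 mm tall at its hub; origin under its centre
- grease_jar: bystander: amber jar with steel lid, 64 mm diameter, 75 mm tall; origin under its centre
- bushing: bystander: brass bushing, 44 mm diameter, 30 mm tall; origin under its centre
- wrench: bystander: steel wrench lying flat, about 200 mm long along its x axis; origin near its centre
Things that resemble listed ones, but are neither listed nor needed, are in the scene too. There is more than one size of the driver; the job needs the larger.

How it is judged:
On the way, in this order (a step that is already met when the one before it is completed fails the run):
1. the blade is seated in the screw's slot (z of driver_tip in the frame of slot_floor below 0.0025 m and horizontal distance between driver_tip and slot_floor below 0.006 m and value of joint screw below -0.3 rad), for 0.2 s.
2. the screw is turned home to its stop with the blade still seated (z of driver_tip in the frame of slot_floor below 0.0025 m and horizontal distance between driver_tip and slot_floor below 0.006 m and value of joint screw above -0.06 rad), for 0.1 s.
At the end, for the whole second after the job is handed in: The screw is within 0.06 rad (3.5 degrees) of its stop, and the driver stands released and at rest in its stand: within 8 mm of the hole's axis, its collar within 3 mm of the stand's top, upright within 0.1 rad (value of joint screw above -0.06 rad and horizontal distance between driver and stand below 0.008 m and z of driver in the frame of stand below 0.011 m and angle between driver's own z axis and vertical below 0.1 rad and linear speed of driver below 0.02 m/s); the robot touches nothing.
It fails at once if the driver is pressed on the screw's head or elsewhere on the unit with more than 25 N, or jammed in the slot with more than 45 N ((contact force between driver and gear_unit above 25 N and z of driver_tip in the frame of slot_floor above 0.0035 m) or contact force between driver and gear_unit above 45 N).
It fails at once if the screw is forced more than 0.12 rad past its stop (value of joint screw above 0.12 rad).
It fails at once if the screw is turned with the blade riding more than 3.5 mm above the slot's floor (velocity of joint screw above 0.25 rad/s and z of driver_tip in the frame of slot_floor above 0.0035 m).
It fails at once if the fingers touch the gear unit (contact force between the fingers and gear_unit above 1 N).
It fails at once if a bystander is moved more than 20 mm (distance of any of rotor_a, rotor_b, loose_gear, grease_jar, bushing, wrench from where it was at the start of the episode above 0.02 m).
It also fails if it takes over 72 s, if anything falls off the work surface, if the arm or the gripper's body presses on something with over 40 N, if the wrist force passes 120 N, or if a joint passes its speed limit or range.

## Robot

A 6-joint arm with a two-finger parallel gripper is mounted at the origin on the work surface. World frame = base frame: x ahead of the robot, y to its left, z up, the work surface at z = 0. Lengths are in m, angles in rad, forces in N, time in s.
With the tool pointing down it reaches from about 0.35 to 0.85 m from the base axis. Payload 8.1 kg.
Tool frame: the origin (TCP) lies on the centre line of the jaws, within the pads' length; the fingertips stand 19 mm ahead of it and the grasp point (between the pads) is the TCP (ctrl.tip_extent is the distance from the TCP to the fingertips, in m); z points along the fingers, y is the line along which they close (so a half turn about z gives the same grasp; the last joint's range is limited). The gripper opens to 85 mm and grips with 20 to 120 N. Pads are 22 mm wide; open, the fingers measure 114 mm over their backs; the gripper's body (76 mm by 85 mm) begins 54 mm behind the grasp point. The pads swing forward as they close: fully open they stand 13 mm farther back than shut.
Start: joints at [-1.301, 0.13, 1.488, -0, 1.523, -0.085], TCP at [0.208, -0.563, 0.25] pointing down, gripper open.
Joint ranges: [-2.96, 2.96], [-0.89, 2.26], [0.02, 2.5], [-1.34, 4.48], [0, 2.73], [-2.66, 2.66]. Speed limits (rad/s): [2.39, 2.39, 2.79, 3.14, 3.14, 3.14].

## Interface

Orientations are given as [roll, pitch, yaw] about the fixed x, y, z axes, in that order (R = Rz(yaw) Ry(pitch) Rx(roll)).
In Python, from plant import ctrl, imaging gives the robot as it stands.
- The arm moves only by the tool arm_command, never from a script. Its argument "targets" is a list of rows, each an object of numbers: "x", "y", "z": the shift along the tool's x, y, z in m; "wx", "wy", "wz": the turn, a rotation vector about the tool's x, y, z in degrees; "hand": the opening, from -1 (shut) to 1 (fully open). In form: [{"x": .., "y": .., "z": .., "wx": .., "wy": .., "wz": .., "hand": ..}, ...]. A call has 1 to 12 rows; each row shifts and turns the commanded pose from where the row before left it, along the tool's axes as they then stand; what a row does not reach is not made up. A row lasts 1/8 s, in which the tool goes at most 62.5 mm and 10.7 degrees, less where a joint would pass 70% of its speed; a pose out of reach is approached as far as the arm can. A call is refused whole if a number of a shift passes 0.0625 or a number of a turn 10.7, either way. A call with a gripper value outside its range is refused whole. The fingers move at their own pace and stop on an object; the grip force is fixed at half the most. Time passes only in rows, so rows that do not move let the fingers close. It gives the time, the measured TCP pose, the force, the opening and the grip force at its end, in the units of the state.
- ctrl.sense(): the state, without advancing time (a new reading comes with each control period).
- imaging.snapshot(name): name is "scene" or "top"; returns a dict with "pixels" (480x640x3 uint8, red, green, blue), "z_map" (480x640 float32, m along the optical axis (not along the pixel's ray), 0 where there is no reading), "K" (3x3 intrinsics, pixels), "k1" (the pictures are not rectified: a ray, as slopes to the right and down, at radius r is drawn at 1 + k1 r^2 times it, then the intrinsics apply), "rvec" (rotation vector, rad) and "tvec" (3), from world to camera coordinates, as OpenCV has them. Camera axes: x right, y down, z forward; pixel columns grow to the right and rows downward; lengths in m; the calibration is good to about 2 mm. A picture is of the moment at which its call begins.
- ctrl.sign_off(): hands the job in; it is judged then, once.
The state is a dict: "time": time; "joint_pos": joint angles; "joint_vel": joint speeds; "joint_efforts": joint torques, N m; "position": TCP position; "tcp_rot": TCP orientation; "ft_force": force on the tool from outside, world axes, zero at the start; "ft_torque": the same for the moment, N m; "opening": finger opening in m; "grasp_force": force on a finger pad.
Only numpy, scipy, OpenCV 4.12 (cv2) and the standard library are available. Lean on these libraries where they do the work, as an engineer would, in place of code of your own. Each camera call takes 0.05 s, during which the arm holds its last target. There are 200 camera calls.

## Working session

There is one attempt and no reset: what is moved stays moved. The work goes in short steps, Python scripts to look and compute and a tool call to move; the robot and the scene stay as the last step left them, time stands still between calls to the robot, and variables do not carry over. Pictures are saved under pics/ and viewed, at most 10 in all, crops included, and the job is handed in when it is done.

Besides the shell and the picture viewer there is one more tool, called after "Request:" as name(argument=value, ...) on one line, values as JSON. arm_command: Moves the arm, as the interface text tells. Its arguments: {"type":"object","properties":{"targets":{"type":"array"}},"required":["targets"]}

```bash
mkdir -p pics
cat > h.py <<'E'
import numpy as np, cv2, pickle
from plant import ctrl, imaging
def snap(n):
    s=imaging.snapshot(n); return s
def cloud(s):
    h,w=s["z_map"].shape; K=np.array(s["K"]); k1=float(s["k1"])
    u,v=np.meshgrid(np.arange(w),np.arange(h))
    xd=(u-K[0,2])/K[0,0]; yd=(v-K[1,2])/K[1,1]
    x,y=xd.copy(),yd.copy()
    for _ in range(15):
        f=1+k1*(x*x+y*y); x,y=xd/f,yd/f
    z=s["z_map"]; P=np.stack([x*z,y*z,z],-1)
    R,_=cv2.Rodrigues(np.array(s["rvec"],float))
    W=(P-np.array(s["tvec"]).ravel())@R
    W[z==0]=np.nan
    return W
E
python3 - <<'E'
from h import *
for n in("scene","top"):
    s=snap(n); cv2.imwrite(f"pics/{n}0.png",s["pixels"][:,:,::-1]); pickle.dump(s,open(n+".pkl","wb"))
    W=cloud(s); print(n,s["K"],s["k1"],s["rvec"],s["tvec"])
print(ctrl.sense(),ctrl.tip_extent)
E
```

```text
scene [[593.76049688   0.         321.03844975]
 [  0.         593.76049688 243.69827099]
 [  0.           0.           1.        ]] -0.06961467335994971 [ 2.13473875  0.59660589 -0.29659925] [-0.51017574 -0.08616357  1.65902818]
top [[525.70324329   0.         323.62327939]
 [  0.         525.70324329 241.20733182]
 [  0.           0.           1.        ]] -0.1362001953990315 [ 2.11648414 -2.17899525  0.14943599] [0.06332843 0.55632059 1.39104954]
{'time': 0.1, 'joint_pos': array([-1.30138939e+00,  1.31083918e-01,  1.48919134e+00, -1.91611739e-05,
        1.52297595e+00, -8.53799109e-02]), 'joint_vel': array([-0.00075058, -0.00167541, -0.00048969, -0.00033106,  0.00096287,
        0.00021393]), 'joint_efforts': array([ 1.50933389e-03, -5.70952463e+01, -5.01942551e+01, -1.20772775e-04,
        8.18010187e-03,  3.76033847e-05]), 'position': array([ 0.2083366 , -0.56217459,  0.24933881]), 'tcp_rot': array([-3.13993851e+00, -1.22367189e-04,  3.54787683e-01]), 'ft_force': array([-0.15312819,  0.557115  , -0.07466146]), 'ft_torque': array([ 0.0163355 ,  0.032196  , -0.01397808]), 'grasp_force': 0.0, 'opening': 0.08578774617913455} 0.019
```

View pics/scene0.png

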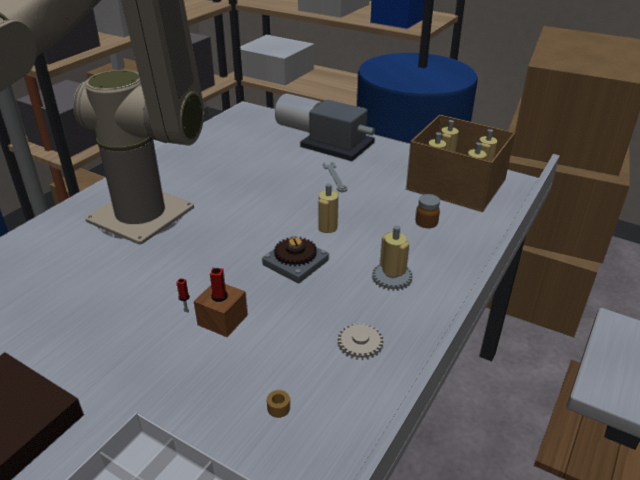

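View pics/top0.png

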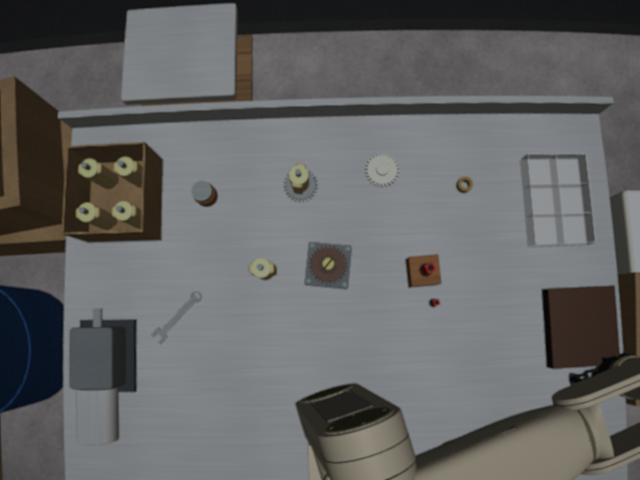

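Scene view: the big red driver stands in its wooden block at (218,285), the smaller decoy at (183,290), and the gear unit at (296,250). Top view: stand at (424,270), decoy at (435,302), gear unit at (328,265) with the slot visible, and rotor_a at (262,268).

Run:
```python
from h import *
out=[]
for n,bs,bg in(("top",(395,235,455,315),(295,230,365,300)),("scene",(165,255,260,340),(255,225,340,285))):
    s=pickle.load(open(n+".pkl","rb")); W=cloud(s); I=s["pixels"].astype(int)
    hsv=cv2.cvtColor(s["pixels"],cv2.COLOR_RGB2HSV)
    def sub(b): return W[b[1]:b[3],b[0]:b[2]].reshape(-1,3),I[b[1]:b[3],b[0]:b[2]].reshape(-1,3),hsv[b[1]:b[3],b[0]:b[2]].reshape(-1,3)
    P,C,H=sub(bs)
    red=(H[:,1]>190)&((H[:,0]<5)|(H[:,0]>174))&(C[:,0]>70)
    for lo,hi in((.115,.16),(.09,.125),(.06,.09)):
        m=red&(P[:,2]>lo)&(P[:,2]<hi); print(n,"red",lo,hi,m.sum(),np.nanmedian(P[m],0),np.nanmin(P[m],0) if m.any() else 0,np.nanmax(P[m],0) if m.any() else 0)
    m=(P[:,2]>.064)&(P[:,2]<.076)&(~red)
    print("standtop",m.sum(),np.median(P[m],0))
    r=cv2.minAreaRect(P[m][:,:2].astype(np.float32)*1000); print(r)
    P,C,H=sub(bg)
    for nm,lo,hi in(("base",.018,.030),("gear",.036,.049),("head",.060,.075)):
        m=(P[:,2]>lo)&(P[:,2]<hi); print(nm,m.sum(),P[m].mean(0),cv2.minAreaRect(P[m][:,:2].astype(np.float32)*1000))
        print(cv2.minEnclosingCircle(P[m][:,:2].astype(np.float32)*1000))
    b=bg if n=="top" else bg
s=pickle.load(open("top.pkl","rb"));a=s["pixels"][245:285,308:348,::-1]
b=pickle.load(open("scene.pkl","rb"))["pixels"][228:268,276:316,::-1]
c=s["pixels"][250:315,400:450,::-1]
f=lambda a:cv2.resize(a,(390,390),interpolation=cv2.INTER_CUBIC)
cv2.imwrite("pics/c1.png",np.hstack([f(a),f(b)]))
```

```text
top red 0.115 0.16 6 [ 0.46475582 -0.21017768  0.13251882] [ 0.45833867 -0.21294499  0.12917   ] [ 0.47375538 -0.20539528  0.13527336]
top red 0.09 0.125 1 [ 0.38281627 -0.23147454  0.09456694] [ 0.38281627 -0.23147454  0.09456694] [ 0.38281627 -0.23147454  0.09456694]
top red 0.06 0.09 1 [ 0.38567384 -0.23082461  0.08554737] [ 0.38567384 -0.23082461  0.08554737] [ 0.38567384 -0.23082461  0.08554737]
standtop 718 [ 0.46436485 -0.21450018  0.06964398]
((443.1500244140625, -220.87376403808594), (131.35157775878906, 80.16496276855469), 3.317005157470703)
base 787 [0.49088227 0.03818861 0.02475957] ((494.2192077636719, 37.894290924072266), (120.13737487792969, 120.07777404785156), 82.66140747070312)
((494.5927734375, 37.41380310058594), 81.97527313232422)
gear 757 [0.49433698 0.03772357 0.04296496] ((493.212158203125, 37.92884063720703), (101.47676849365234, 103.17049407958984), 43.42499542236328)
((494.28948974609375, 37.689361572265625), 52.718997955322266)
head 105 [0.49363675 0.03728084 0.0654558 ] ((492.249267578125, 36.09947967529297), (39.74833679199219, 30.995834350585938), 54.10
[... 563 characters left out ...]
.21353149414062), (137.69454956054688, 87.74675750732422), 3.1792025566101074)
base 669 [0.5146353  0.02475404 0.02446844] ((507.37615966796875, 90.51303100585938), (232.30117797851562, 122.7162094116211), 81.84320831298828)
((504.2465515136719, 86.0806884765625), 121.45252990722656)
gear 653 [0.50493502 0.0297935  0.042792  ] ((498.89044189453125, 39.22799301147461), (103.47358703613281, 104.44832611083984), 43.711708068847656)
((498.4085388183594, 37.599796295166016), 55.21689987182617)
head 95 [0.5000649  0.03751027 0.06498262] ((499.8588562011719, 37.989830017089844), (29.11482810974121, 32.482154846191406), 59.43317413330078)
((500.6938171386719, 36.497650146484375), 18.987789154052734)
```

View pics/c1.png

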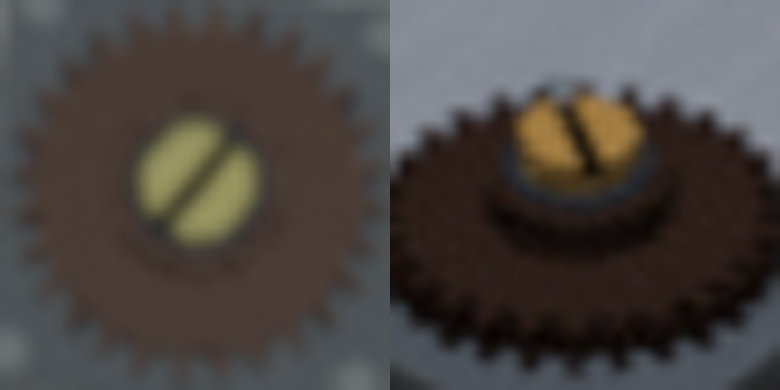

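The crop shows the slot clearly: in the top view it runs from about (324,268) to (332,258). Next I fit the slot angle, the stand rectangle and the handle's orientation.

```bash
cat >> h.py <<'E'
def atz(s,uv,z):
    K=np.array(s["K"]);d=np.array([s["k1"],0,0,0,0],float)
    q=cv2.undistortPoints(np.array(uv,float).reshape(-1,1,2),K,d).reshape(-1,2)
    R,_=cv2.Rodrigues(np.array(s["rvec"],float)); t=np.array(s["tvec"]).ravel()
    D=np.c_[q,np.ones(len(q))]@R; C=-R.T@t
    return C+D*((z-C[2])/D[:,2])[:,None]
def proj(s,P):
    return cv2.projectPoints(np.array(P,float).reshape(-1,3),np.array(s["rvec"],float),np.array(s["tvec"],float),np.array(s["K"]),np.array([s["k1"],0,0,0,0.]))[0].reshape(-1,2)
E
python3 - <<'E'
from h import *
T=pickle.load(open("top.pkl","rb")); S=pickle.load(open("scene.pkl","rb"))
c=np.array([[160,225],[235,130],[198,181]])
p=atz(T,(c+.5)/9.75-.5+[308,245],.067); d=p[1]-p[0]; print("slot top",p, np.degrees(np.arctan2(d[1],d[0])))
c=np.array([[562-390,103],[593-390,172],[579-390,135]])
p=atz(S,(c+.5)/9.75-.5+[276,228],.067); d=p[1]-p[0]; print("slot scene",p, np.degrees(np.arctan2(d[1],d[0])))
for n,s in(("T",T),("S",S)):
    W=cloud(s).reshape(-1,3)
    m=(abs(W[:,2]-.07)<.005)&(abs(W[:,0]-.467)<.055)&(abs(W[:,1]+.213)<.055)
    print(n,m.sum(),cv2.minAreaRect((W[m][:,:2]*1000).astype(np.float32)))
f=lambda a:cv2.resize(a,(390,390),interpolation=cv2.INTER_CUBIC)
cv2.imwrite("pics/c2.png",np.hstack([f(T["pixels"][250:290,404:444,::-1]),f(S["pixels"][262:312,193:243,::-1])]))
E
```

```text
slot top [[0.48331067 0.04827371 0.067     ]
 [0.50866462 0.02710282 0.067     ]
 [0.49501368 0.03759365 0.067     ]] -39.862332775057055
slot scene [[0.48785614 0.04654631 0.067     ]
 [0.51040702 0.02607343 0.067     ]
 [0.49896276 0.03730849 0.067     ]] -42.234825280894356
T 674 ((469.5516052246094, -219.33255004882812), (78.34114837646484, 80.24684143066406), 3.178317070007324)
S 774 ((472.3958740234375, -218.001220703125), (83.97486114501953, 85.18817901611328), 3.1792023181915283)
```

View pics/c2.png

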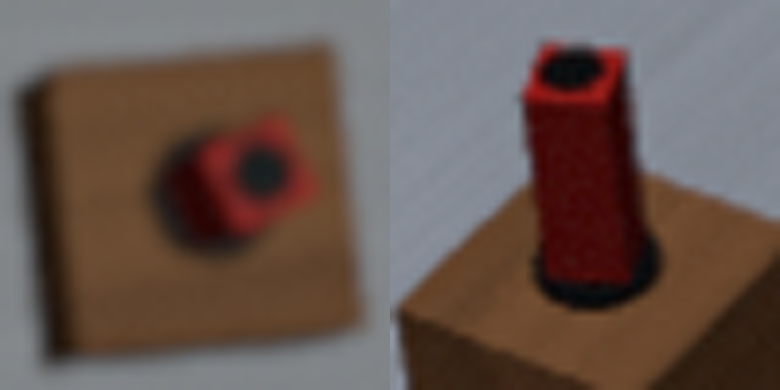

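Run:
```python
from h import *
T=pickle.load(open("top.pkl","rb")); S=pickle.load(open("scene.pkl","rb"))
for s,c,k,o in((T,[[205,150],[278,115],[318,190],[235,235]],9.75,[404,250]),(S,[[153,45],[238,48],[230,105],[137,98]],7.8,[193,262])):
    p=atz(s,(np.array(c)+.5)/k-.5+o,.140); print(p[:,:2],p.mean(0))
    for i in range(4):
        d=p[(i+1)%4]-p[i]; print(np.linalg.norm(d),np.degrees(np.arctan2(d[1],d[0]))%90)
for n,s in(("T",T),("S",S)):
    W=cloud(s).reshape(-1,3);I=s["pixels"].reshape(-1,3).astype(int)
    m=(W[:,2]>.132)&(abs(W[:,0]-.467)<.05)&(abs(W[:,1]+.213)<.05)
    print(n,m.sum(),np.median(W[m],0),cv2.minAreaRect((W[m][:,:2]*1000).astype(np.float32)))
```

```text
[[ 0.47578183 -0.20565517]
 [ 0.48427323 -0.22524148]
 [ 0.4644617  -0.23462885]
 [ 0.4535136  -0.21230748]] [ 0.46950759 -0.21945825  0.14      ]
0.02134776974990583 23.438534282876518
0.021923033039888264 25.35316652047291
0.02486170871377572 26.126841168391138
0.023240637172425208 16.632733212126496
[[ 0.45845279 -0.21435855]
 [ 0.4787254  -0.20343403]
 [ 0.49213152 -0.22355446]
 [ 0.46930904 -0.23413607]] [ 0.47465468 -0.21887078  0.14      ]
0.023028762823584653 28.319358647961725
0.024177588485566243 33.67526444736158
0.025156230568862806 24.874712251781062
0.022561216092981444 28.763200862572234
T 83 [ 0.46780942 -0.21938395  0.13958573] ((468.9204406738281, -219.46478271484375), (23.84424591064453, 23.00609588623047), 20.392154693603516)
S 116 [ 0.4752631  -0.22151741  0.13858499] ((472.9028015136719, -217.69444274902344), (23.62508201599121, 32.17414474487305), 26.537202835083008)
```

Request:
arm_command(targets=[{"x":0.0366,"y":-0.023,"z":0.004,"hand":1},{"x":0.0366,"y":-0.023,"z":0.004,"hand":1},{"x":0.0366,"y":-0.023,"z":0.004,"hand":1},{"x":0.0366,"y":-0.023,"z":0.004,"hand":1},{"x":0.0366,"y":-0.023,"z":0.004,"hand":1},{"x":0.0366,"y":-0.023,"z":0.004,"hand":1},{"x":0.0366,"y":-0.023,"z":0.004,"hand":1},{"x":0.0366,"y":-0.023,"z":0.004,"hand":1},{"x":0.0366,"y":-0.023,"z":0.004,"hand":1},{"x":0.0366,"y":-0.023,"z":0.004,"hand":1},{"wz":-3.7,"hand":1},{"hand":1}])

```text
invalid input at $.targets[0]: expected keys x, y, z, wx, wy, wz, hand
```

Run:
```python
from h import *
print(ctrl.sense())
T=snap("top");S=snap("scene")
f=lambda a:cv2.resize(a,(390,390),interpolation=cv2.INTER_CUBIC)
cv2.imwrite("pics/c3.png",np.hstack([f(T["pixels"][230:308,384:462,::-1]),f(S["pixels"][232:322,173:263,::-1])]))
```

```text
{'time': 0.1, 'joint_pos': array([-1.30138939e+00,  1.31083918e-01,  1.48919134e+00, -1.91611739e-05,
        1.52297595e+00, -8.53799109e-02]), 'joint_vel': array([-0.00075058, -0.00167541, -0.00048969, -0.00033106,  0.00096287,
        0.00021393]), 'joint_efforts': array([ 1.50933389e-03, -5.70952463e+01, -5.01942551e+01, -1.20772775e-04,
        8.18010187e-03,  3.76033847e-05]), 'position': array([ 0.2083366 , -0.56217459,  0.24933881]), 'tcp_rot': array([-3.13993851e+00, -1.22367189e-04,  3.54787683e-01]), 'ft_force': array([-0.15312819,  0.557115  , -0.07466146]), 'ft_torque': array([ 0.0163355 ,  0.032196  , -0.01397808]), 'grasp_force': 0.0, 'opening': 0.08578774617913455}
```

View pics/c3.png

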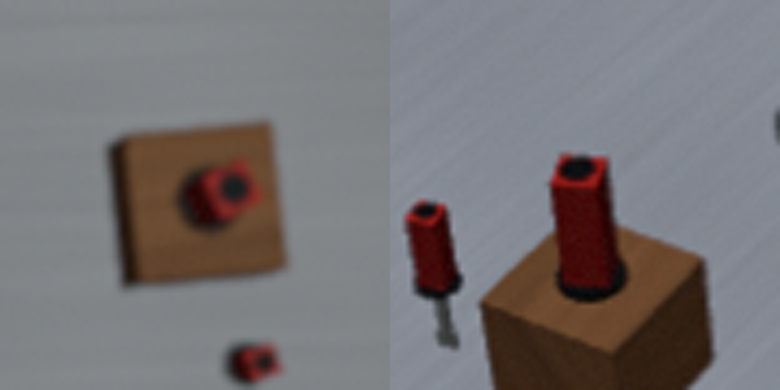

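The command was refused because every key is required in each row. The picture only shows the unchanged stand at (424,270) and the decoy. I'm resending with all keys.

Request:
arm_command(targets=[{"x":0.0366,"y":-0.023,"z":0.004,"wx":0,"wy":0,"wz":0,"hand":1},{"x":0.0366,"y":-0.023,"z":0.004,"wx":0,"wy":0,"wz":0,"hand":1},{"x":0.0366,"y":-0.023,"z":0.004,"wx":0,"wy":0,"wz":0,"hand":1},{"x":0.0366,"y":-0.023,"z":0.004,"wx":0,"wy":0,"wz":0,"hand":1},{"x":0.0366,"y":-0.023,"z":0.004,"wx":0,"wy":0,"wz":0,"hand":1},{"x":0.0366,"y":-0.023,"z":0.004,"wx":0,"wy":0,"wz":0,"hand":1},{"x":0.0366,"y":-0.023,"z":0.004,"wx":0,"wy":0,"wz":0,"hand":1},{"x":0.0366,"y":-0.023,"z":0.004,"wx":0,"wy":0,"wz":0,"hand":1},{"x":0.0366,"y":-0.023,"z":0.004,"wx":0,"wy":0,"wz":0,"hand":1},{"x":0.0366,"y":-0.023,"z":0.004,"wx":0,"wy":0,"wz":0,"hand":1},{"x":0,"y":0,"z":0,"wx":0,"wy":0,"wz":-3.7,"hand":1},{"x":0,"y":0,"z":0,"wx":0,"wy":0,"wz":0,"hand":1}])

```text
time: 1.7
position: [0.4719, -0.2193, 0.21]
tcp_rot: [-3.141, 0.0, 0.42]
ft_force: [-0.9, -0.2, 0.1]
opening: 0.0852
grasp_force: 0.0
```

Run:
```python
from h import *
s=ctrl.sense();print(s["time"],s["position"],s["tcp_rot"],s["ft_force"])
```

```text
1.7 [ 0.47186472 -0.21926624  0.21002417] [-3.14123241e+00  3.49755175e-04  4.20209985e-01] [-0.91704967 -0.19548968  0.09559699]
```

Request:
arm_command(targets=[{"x":0,"y":0,"z":0.034,"wx":0,"wy":0,"wz":0,"hand":1},{"x":0,"y":0,"z":0.034,"wx":0,"wy":0,"wz":0,"hand":1},{"x":0,"y":0,"z":0.034,"wx":0,"wy":0,"wz":0,"hand":1},{"x":0,"y":0,"z":0,"wx":0,"wy":0,"wz":0,"hand":1},{"x":0,"y":0,"z":0,"wx":0,"wy":0,"wz":0,"hand":-1},{"x":0,"y":0,"z":0,"wx":0,"wy":0,"wz":0,"hand":-1},{"x":0,"y":0,"z":0,"wx":0,"wy":0,"wz":0,"hand":-1},{"x":0,"y":0,"z":0,"wx":0,"wy":0,"wz":0,"hand":-1},{"x":0,"y":0,"z":0,"wx":0,"wy":0,"wz":0,"hand":-1},{"x":0,"y":0,"z":0,"wx":0,"wy":0,"wz":0,"hand":-1}])

```text
time: 2.95
position: [0.4725, -0.2202, 0.1096]
tcp_rot: [3.14, -0.001, 0.419]
ft_force: [-0.0, 0.3, 6.1]
opening: 0.0234
grasp_force: 59.3
```

Request:
arm_command(targets=[{"x":0,"y":0,"z":-0.02,"wx":0,"wy":0,"wz":0,"hand":-1},{"x":0,"y":0,"z":-0.03,"wx":0,"wy":0,"wz":0,"hand":-1},{"x":0,"y":0,"z":-0.03,"wx":0,"wy":0,"wz":0,"hand":-1},{"x":0,"y":0,"z":-0.022,"wx":0,"wy":0,"wz":0,"hand":-1},{"x":0,"y":0,"z":0,"wx":0,"wy":0,"wz":0,"hand":-1},{"x":0,"y":0,"z":0,"wx":0,"wy":0,"wz":0,"hand":-1}])

```text
time: 3.7
position: [0.4713, -0.2195, 0.209]
tcp_rot: [-3.14, 0.001, 0.419]
ft_force: [0.1, -0.0, -1.8]
opening: 0.0235
grasp_force: 58.9
```

Run:
```python
from h import *
s=ctrl.sense();print(s["time"],s["position"],s["tcp_rot"],s["ft_force"],s["ft_torque"])
S=snap("scene"); p=s["position"]
t=p-[0,0,.1016]; print(proj(S,[t,p]))
u,v=proj(S,[t])[0].astype(int)
cv2.imwrite("pics/c4.png",cv2.resize(S["pixels"][v-45:v+25,u-40:u+40,::-1],(800,700)[:2] if 0 else (640,560),interpolation=cv2.INTER_CUBIC)); print(u,v)
```

```text
3.7 [ 0.47126493 -0.21947673  0.20901334] [-3.14033300e+00  9.18421229e-04  4.19409939e-01] [ 0.10001377 -0.04417059 -1.83609404] [ 0.04037403  0.00363271 -0.03331764]
[[216.95424304 282.72513476]
 [211.95944614 243.76488521]]
216 282
```

View pics/c4.png

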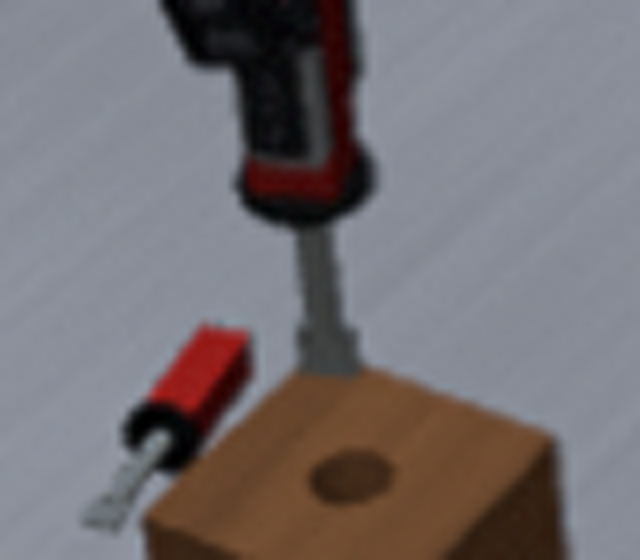

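Run:
```python
from h import *
S=pickle.load(open("scene.pkl","rb"));T=pickle.load(open("top.pkl","rb"))
t=np.array([.4713,-.2195,.1074])
for a in(24,114):
    d=np.array([np.cos(np.radians(a)),np.sin(np.radians(a)),0])
    n=np.array([-d[1],d[0],0])
    q=proj(S,[t+.008*i*d+.0015*j*n for i in(1,-1) for j in (1,-1)]); print(a,((q-[176,237]+.5)*8).round())
```

```text
24 [[363. 369.]
 [360. 376.]
 [304. 364.]
 [301. 371.]]
114 [[334. 350.]
 [345. 351.]
 [318. 389.]
 [329. 390.]]
```

Scene crop: the larger driver is lifted clear with its blade edge at (300–358,375), which matches the projection for a 24° blade angle, so the blade lies along tool x. The small decoy is leaning or lying nearby and the driver isn't near it. Next I move over the screw and turn the tool to about 139°.

Request:
arm_command(targets=[{"x":0.0213,"y":-0.0375,"z":0,"wx":0,"wy":0,"wz":0,"hand":-1},{"x":0.0213,"y":-0.0375,"z":0,"wx":0,"wy":0,"wz":0,"hand":-1},{"x":0.0213,"y":-0.0375,"z":0,"wx":0,"wy":0,"wz":0,"hand":-1},{"x":0.0213,"y":-0.0375,"z":0,"wx":0,"wy":0,"wz":0,"hand":-1},{"x":0.0213,"y":-0.0375,"z":0,"wx":0,"wy":0,"wz":0,"hand":-1},{"x":0.0213,"y":-0.0375,"z":0,"wx":0,"wy":0,"wz":0,"hand":-1},{"x":0,"y":0,"z":0,"wx":0,"wy":0,"wz":-10.5,"hand":-1},{"x":0,"y":0,"z":0,"wx":0,"wy":0,"wz":-10.5,"hand":-1},{"x":0,"y":0,"z":0,"wx":0,"wy":0,"wz":-10.5,"hand":-1},{"x":0,"y":0,"z":0,"wx":0,"wy":0,"wz":-10.5,"hand":-1},{"x":0,"y":0,"z":0,"wx":0,"wy":0,"wz":-10.5,"hand":-1},{"x":0,"y":0,"z":0,"wx":0,"wy":0,"wz":-10.5,"hand":-1}])

```text
time: 5.25
position: [0.496, 0.0378, 0.2086]
tcp_rot: [-3.139, 0.0, 1.525]
ft_force: [-0.0, -0.6, -1.3]
opening: 0.0234
grasp_force: 59.3
```

Request:
arm_command(targets=[{"x":0,"y":0,"z":0,"wx":0,"wy":0,"wz":-10.5,"hand":-1},{"x":0,"y":0,"z":0,"wx":0,"wy":0,"wz":-10.5,"hand":-1},{"x":0,"y":0,"z":0,"wx":0,"wy":0,"wz":-10.5,"hand":-1},{"x":0,"y":0,"z":0,"wx":0,"wy":0,"wz":-10.5,"hand":-1},{"x":0,"y":0,"z":0.02,"wx":0,"wy":0,"wz":-10,"hand":-1},{"x":0,"y":0,"z":0.01,"wx":0,"wy":0,"wz":0,"hand":-1},{"x":0,"y":0,"z":0,"wx":0,"wy":0,"wz":0,"hand":-1},{"x":0,"y":0,"z":0,"wx":0,"wy":0,"wz":0,"hand":-1}])

```text
time: 6.25
position: [0.497, 0.0377, 0.1805]
tcp_rot: [3.142, 0.0, 2.424]
ft_force: [-0.6, -0.1, -1.8]
opening: 0.0232
grasp_force: 59.3
```

Run:
```python
from h import *
s=ctrl.sense();print(s["time"],s["position"],s["tcp_rot"],s["ft_force"],s["joint_pos"])
S=snap("scene"); pickle.dump(S,open("scene2.pkl","wb"));p=s["position"]
u,v=proj(S,[p-[0,0,.112]])[0].astype(int);print(u,v)
print(proj(S,[p-[0,0,.1016],[.496,.038,.067]])-[u-30,v-30])
cv2.imwrite("pics/c5.png",cv2.resize(S["pixels"][v-30:v+20,u-30:u+30,::-1],(720,600),interpolation=cv2.INTER_CUBIC))
```

```text
6.25 [0.49698777 0.03772106 0.18052959] [3.14153720e+00 5.92130621e-05 2.42419243e+00] [-0.58763167 -0.11844973 -1.81597445] [-2.71561173e-02 -1.02879190e-01  1.85224939e+00  5.13578651e-06
  1.39214149e+00 -8.80553139e-01]
294 240
[[30.24082356 27.05541149]
 [30.06834533 30.88136604]]
```

View pics/c5.png

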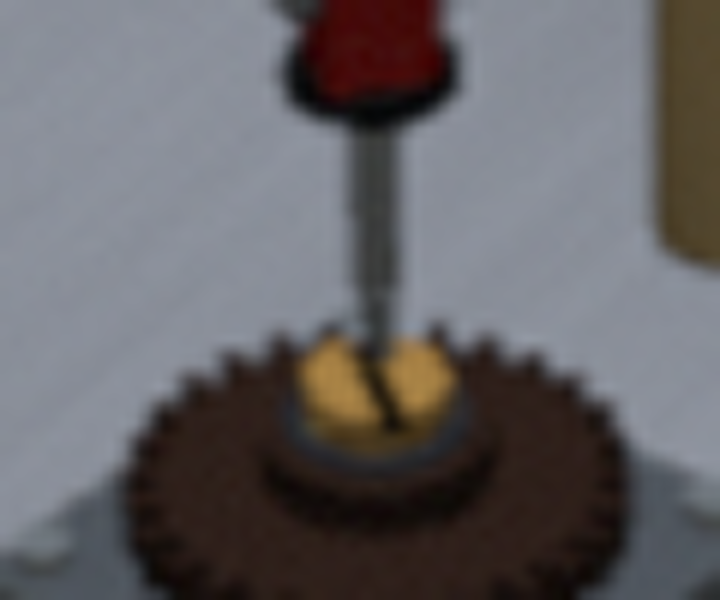

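Run:
```python
from h import *
from scipy.optimize import least_squares
S0=pickle.load(open("scene.pkl","rb"));S=pickle.load(open("scene2.pkl","rb"))
p=ctrl.sense()["position"]
I0=S0["pixels"];h=cv2.cvtColor(I0,cv2.COLOR_RGB2HSV)[225:260,275:315].astype(int)
m=((h[...,1]>110)&(h[...,2]>120)&(h[...,0]>10)&(h[...,0]<30)); v,u=np.nonzero(m); print("brass",m.sum(),u.mean()+275,v.mean()+225,u.min()+275,u.max()+275,v.min()+225,v.max()+225)
# fill: ellipse of head top by rendering; compare with projected head outline for candidate centre
def ext(c):
    a=np.linspace(0,2*np.pi,60); q=np.vstack([proj(S0,np.c_[c[0]+.015*np.cos(a),c[1]+.015*np.sin(a),0*a+z]) for z in(.067,.062)]);return q.min(0),q.max(0)
print("head at .496,.038 ->",ext((.496,.038)))
# shank rows
g=cv2.cvtColor(S["pixels"],cv2.COLOR_RGB2GRAY).astype(float)
for z in(.125,.12,.115,.11):
    q=proj(S,[[p[0],p[1],z]])[0]; r=int(round(q[1]))+2
    row=g[r,int(q[0])-12:int(q[0])+14]; w=np.clip(np.median(row)-15-row,0,None); print(z,r,q, (w*np.arange(int(q[0])-12,int(q[0])+14)).sum()/w.sum())
for n in (0,1):
    s=[S0,S][n];W=cloud(s).reshape(-1,3)
    if n: m=(W[:,2]>.10)&(W[:,2]<.133)&(np.hypot(W[:,0]-p[0],W[:,1]-p[1])<.016)
    else: m=(W[:,2]>.064)&(W[:,2]<.07)&(np.hypot(W[:,0]-.497,W[:,1]-.038)<.025)
    print(m.sum(),np.median(W[m],0))
d=np.array([np.cos(np.radians(-41)),np.sin(np.radians(-41)),0]);nn=np.array([-d[1],d[0],0])
b=np.array([.496,.038,.067]);q=proj(S,[b,b+.001*d,b+.001*nn]);print("px/mm along,across",q[1]-q[0],q[2]-q[0])
C=-cv2.Rodrigues(np.array(S["rvec"]))[0].T@np.array(S["tvec"]).ravel();print(C)
```

```text
brass 45 294.8222222222222 241.04444444444445 290 300 238 244
head at .496,.038 -> (array([287.88057591, 237.29356116]), array([300.28056617, 246.20125904]))
0.125 223 [293.90475407 221.23134992] 294.701244813278
0.12 225 [293.95038257 222.9811017 ] 294.69262295081967
0.115 227 [293.9958546  224.72362745] 294.67540322580646
0.11 228 [294.04117076 226.4589656 ] 294.81156316916486
60 [0.49871047 0.03781424 0.06664155]
44 [0.50386446 0.033976   0.11621152]
px/mm along,across [0.11246095 0.23014732] [ 0.39672822 -0.07259888]
[ 1.1513211  -0.93070305  0.91012608]
```

The shank and head columns agree to within 0.1 px, so the blade is about over the slot. In the crop the blade is above the head at (375,355) and the slot runs (362,350)–(395,428). Now I feel downward.

Request:
arm_command(targets=[{"x":0,"y":0,"z":0.008,"wx":0,"wy":0,"wz":0,"hand":-1},{"x":0,"y":0,"z":0.004,"wx":0,"wy":0,"wz":0,"hand":-1},{"x":0,"y":0,"z":0.001,"wx":0,"wy":0,"wz":0,"hand":-1},{"x":0,"y":0,"z":0.001,"wx":0,"wy":0,"wz":0,"hand":-1},{"x":0,"y":0,"z":0,"wx":0,"wy":0,"wz":0,"hand":-1},{"x":0,"y":0,"z":0,"wx":0,"wy":0,"wz":0,"hand":-1}])

```text
time: 7.05
position: [0.497, 0.0378, 0.1664]
tcp_rot: [3.141, 0.0, 2.426]
ft_force: [0.5, 0.3, -1.4]
opening: 0.0232
grasp_force: 59.3
```

Request:
arm_command(targets=[{"x":0,"y":0,"z":0.001,"wx":0,"wy":0,"wz":0,"hand":-1},{"x":0,"y":0,"z":0.001,"wx":0,"wy":0,"wz":0,"hand":-1},{"x":0,"y":0,"z":0,"wx":0,"wy":0,"wz":0,"hand":-1},{"x":0,"y":0,"z":0,"wx":0,"wy":0,"wz":0,"hand":-1}])

```text
time: 7.55
position: [0.4969, 0.0377, 0.1643]
tcp_rot: [-3.142, -0.0, 2.426]
ft_force: [-0.2, 0.0, -2.0]
opening: 0.0234
grasp_force: 59.3
```

Request:
arm_command(targets=[{"x":0,"y":0,"z":0.001,"wx":0,"wy":0,"wz":0,"hand":-1},{"x":0,"y":0,"z":0.0005,"wx":0,"wy":0,"wz":0,"hand":-1},{"x":0,"y":0,"z":0,"wx":0,"wy":0,"wz":0,"hand":-1},{"x":0,"y":0,"z":0,"wx":0,"wy":0,"wz":0,"hand":-1}])

```text
time: 8.05
position: [0.4971, 0.0377, 0.1634]
tcp_rot: [3.141, 0.001, 2.427]
ft_force: [-1.8, 0.4, 5.5]
opening: 0.0236
grasp_force: 60.1
```

Seated on the slot floor with light contact. Now I turn clockwise (+wz) in steps.

Request:
arm_command(targets=[{"x":0,"y":0,"z":0,"wx":0,"wy":0,"wz":3,"hand":-1},{"x":0,"y":0,"z":0,"wx":0,"wy":0,"wz":3,"hand":-1},{"x":0,"y":0,"z":0,"wx":0,"wy":0,"wz":3,"hand":-1},{"x":0,"y":0,"z":0,"wx":0,"wy":0,"wz":3,"hand":-1},{"x":0,"y":0,"z":0,"wx":0,"wy":0,"wz":3,"hand":-1},{"x":0,"y":0,"z":0,"wx":0,"wy":0,"wz":3,"hand":-1},{"x":0,"y":0,"z":0,"wx":0,"wy":0,"wz":0,"hand":-1}])

```text
time: 8.93
position: [0.4975, 0.0377, 0.1634]
tcp_rot: [3.14, 0.001, 2.113]
ft_force: [1.2, 0.7, 5.8]
opening: 0.0233
grasp_force: 59.9
```

```bash
cat > st.py <<'E'
from h import *
s=ctrl.sense();print(s["time"],s["position"],np.degrees(s["tcp_rot"][2]),s["ft_force"],s["ft_torque"])
E
python3 st.py
```

```text
8.925 [0.49749346 0.0377248  0.16340732] 121.05158666409928 [1.16026361 0.67562619 5.83109707] [-0.05163322 -0.17292726  0.07089411]
```

Request:
arm_command(targets=[{"x":0,"y":0,"z":0,"wx":0,"wy":0,"wz":3,"hand":-1},{"x":0,"y":0,"z":0,"wx":0,"wy":0,"wz":3,"hand":-1},{"x":0,"y":0,"z":0,"wx":0,"wy":0,"wz":3,"hand":-1},{"x":0,"y":0,"z":0,"wx":0,"wy":0,"wz":3,"hand":-1},{"x":0,"y":0,"z":0,"wx":0,"wy":0,"wz":3,"hand":-1},{"x":0,"y":0,"z":0,"wx":0,"wy":0,"wz":3,"hand":-1},{"x":0,"y":0,"z":0,"wx":0,"wy":0,"wz":0,"hand":-1}])

```text
time: 9.8
position: [0.4971, 0.0374, 0.1634]
tcp_rot: [3.141, 0.001, 1.799]
ft_force: [-1.5, -1.1, 7.1]
opening: 0.0236
grasp_force: 60.3
```

```bash
python3 st.py
```

```text
9.8 [0.49709193 0.03736673 0.16335936] 103.06508977958016 [-1.49675452 -1.09432619  7.08053177] [-0.41797017  0.41583715  0.0908927 ]
```

Request:
arm_command(targets=[{"x":0,"y":0,"z":0,"wx":0,"wy":0,"wz":3,"hand":-1},{"x":0,"y":0,"z":0,"wx":0,"wy":0,"wz":3,"hand":-1},{"x":0,"y":0,"z":0,"wx":0,"wy":0,"wz":3,"hand":-1},{"x":0,"y":0,"z":0,"wx":0,"wy":0,"wz":0,"hand":-1}])

```text
time: 10.3
position: [0.4969, 0.0372, 0.1633]
tcp_rot: [-3.141, 0.001, 1.642]
ft_force: [-2.4, -2.5, 6.9]
opening: 0.0236
grasp_force: 60.4
```

```bash
python3 st.py
```

```text
10.3 [0.49685062 0.03720051 0.16334284] 94.0648472208753 [-2.43865393 -2.51481549  6.9262607 ] [-0.64079678  0.7604941   0.05315016]
```

Request:
arm_command(targets=[{"x":0,"y":0,"z":0,"wx":0,"wy":0,"wz":2,"hand":-1},{"x":0,"y":0,"z":0,"wx":0,"wy":0,"wz":2,"hand":-1},{"x":0,"y":0,"z":0,"wx":0,"wy":0,"wz":0,"hand":-1}])

```text
time: 10.68
position: [0.4968, 0.0372, 0.1634]
tcp_rot: [-3.141, 0.001, 1.572]
ft_force: [-1.9, -3.0, 8.3]
opening: 0.0232
grasp_force: 60.5
```

```bash
python3 st.py
```

```text
10.675 [0.49675607 0.03717252 0.16335199] 90.08155260673668 [-1.93173395 -3.01560419  8.3118705 ] [-0.67314982  0.87184328  0.12038152]
```

Request:
arm_command(targets=[{"x":0,"y":0,"z":0,"wx":0,"wy":0,"wz":2,"hand":-1},{"x":0,"y":0,"z":0,"wx":0,"wy":0,"wz":1,"hand":-1},{"x":0,"y":0,"z":0,"wx":0,"wy":0,"wz":0,"hand":-1}])

```text
time: 11.05
position: [0.4967, 0.0372, 0.1633]
tcp_rot: [-3.141, 0.001, 1.52]
ft_force: [-3.3, -3.4, 8.3]
opening: 0.0234
grasp_force: 60.5
```

```bash
python3 st.py
```

```text
11.05 [0.49667775 0.03717019 0.16334019] 87.09536676471713 [-3.2736834  -3.39859176  8.26867404] [-0.70484898  0.9909511   0.07821103]
```

Request:
arm_command(targets=[{"x":0,"y":0,"z":0,"wx":0,"wy":0,"wz":2,"hand":-1},{"x":0,"y":0,"z":0,"wx":0,"wy":0,"wz":1,"hand":-1},{"x":0,"y":0,"z":0,"wx":0,"wy":0,"wz":0,"hand":-1}])

```text
time: 11.42
position: [0.4966, 0.0372, 0.1633]
tcp_rot: [-3.141, 0.001, 1.468]
ft_force: [-4.5, -3.0, 9.6]
opening: 0.0237
grasp_force: 60.5
```

```bash
python3 st.py
```

```text
11.425 [0.4965783 0.0371516 0.1633044] 84.09399989780344 [-4.45895087 -2.95268594  9.59629942] [-0.73882271  1.10279075  0.10911535]
```

Request:
arm_command(targets=[{"x":-0.0003,"y":-0.0004,"z":0,"wx":0,"wy":0,"wz":2,"hand":-1},{"x":0,"y":0,"z":0,"wx":0,"wy":0,"wz":1,"hand":-1},{"x":0,"y":0,"z":0,"wx":0,"wy":0,"wz":0,"hand":-1}])

```text
time: 11.8
position: [0.4963, 0.037, 0.1633]
tcp_rot: [-3.141, 0.001, 1.415]
ft_force: [-2.5, -1.5, 9.0]
opening: 0.0231
grasp_force: 60.5
```

```bash
python3 st.py
```

```text
11.8 [0.49631713 0.0369959  0.16332065] 81.09254404811831 [-2.51687814 -1.50206861  9.03081673] [-0.61055458  0.85814181  0.09502717]
```

Request:
arm_command(targets=[{"x":0,"y":0,"z":0,"wx":0,"wy":0,"wz":1.5,"hand":-1},{"x":0,"y":0,"z":0,"wx":0,"wy":0,"wz":0.5,"hand":-1},{"x":0,"y":0,"z":0,"wx":0,"wy":0,"wz":0,"hand":-1}])

```text
time: 12.18
position: [0.4963, 0.037, 0.1633]
tcp_rot: [-3.141, 0.001, 1.381]
ft_force: [-3.3, -2.2, 9.1]
opening: 0.0234
grasp_force: 60.5
```

```bash
python3 st.py
```

```text
12.175 [0.49625988 0.03701009 0.16333319] 79.10479043908852 [-3.3053473  -2.22183746  9.0863937 ] [-0.58738226  0.94469819  0.12323513]
```

```bash
cat > av.py <<'E'
from h import *
F=[]
for i in range(6):
    s=ctrl.sense();F.append(np.r_[s["ft_force"],s["ft_torque"]]);snap("top")
print(s["time"],s["position"],np.degrees(s["tcp_rot"][2]),np.mean(F,0).round(3),np.std(F,0)[5].round(3))
E
python3 av.py
```

```text
12.425 [0.49627426 0.03697422 0.16333447] 79.1105854784019 [-3.354 -2.195  8.322 -0.582  0.923  0.105] 0.022
```

Request:
arm_command(targets=[{"x":0,"y":0,"z":0,"wx":0,"wy":0,"wz":1.5,"hand":-1},{"x":0,"y":0,"z":0,"wx":0,"wy":0,"wz":0.5,"hand":-1},{"x":0,"y":0,"z":0,"wx":0,"wy":0,"wz":0,"hand":-1}])

```text
time: 12.85
position: [0.4962, 0.037, 0.1633]
tcp_rot: [-3.141, 0.001, 1.346]
ft_force: [-4.2, -2.7, 8.7]
opening: 0.0234
grasp_force: 60.5
```

```bash
python3 av.py
```

```text
13.1 [0.49623974 0.03699877 0.16334511] 77.1119744416936 [-4.247 -2.215  8.267 -0.59   0.969  0.113] 0.042
```

Request:
arm_command(targets=[{"x":0,"y":0,"z":0,"wx":0,"wy":0,"wz":1.5,"hand":-1},{"x":0,"y":0,"z":0,"wx":0,"wy":0,"wz":0.5,"hand":-1},{"x":0,"y":0,"z":0,"wx":0,"wy":0,"wz":0,"hand":-1}])

```text
time: 13.52
position: [0.4963, 0.037, 0.1634]
tcp_rot: [-3.141, 0.001, 1.311]
ft_force: [-3.1, -2.5, 7.3]
opening: 0.0231
grasp_force: 60.5
```

```bash
python3 av.py
```

```text
13.775 [0.49625487 0.03703133 0.16332664] 75.11825207198451 [-3.484 -2.519  8.039 -0.518  0.945  0.179] 0.026
```

Request:
arm_command(targets=[{"x":0,"y":0,"z":0,"wx":0,"wy":0,"wz":1,"hand":-1},{"x":0,"y":0,"z":0,"wx":0,"wy":0,"wz":0,"hand":-1}])

```text
time: 14.08
position: [0.4963, 0.037, 0.1633]
tcp_rot: [-3.141, 0.001, 1.293]
ft_force: [-4.7, -2.7, 8.8]
opening: 0.0231
grasp_force: 60.5
```

```bash
python3 av.py
```

```text
14.325 [0.49630168 0.03703507 0.16335527] 74.1215774263667 [-3.749 -2.379  8.466 -0.567  0.925  0.211] 0.021
```

Torque has risen from 0.10 to 0.21 N m over the last few degrees, so the screw is snug at its stop. I back off within the blade's play and lift out.

Request:
arm_command(targets=[{"x":0,"y":0,"z":0,"wx":0,"wy":0,"wz":-3,"hand":-1},{"x":0,"y":0,"z":0,"wx":0,"wy":0,"wz":-3,"hand":-1},{"x":0,"y":0,"z":0,"wx":0,"wy":0,"wz":-3,"hand":-1},{"x":0,"y":0,"z":0,"wx":0,"wy":0,"wz":0,"hand":-1}])

```text
time: 14.88
position: [0.4964, 0.0372, 0.1634]
tcp_rot: [-3.142, 0.001, 1.451]
ft_force: [-3.4, -2.0, 8.6]
opening: 0.0236
grasp_force: 60.5
```

```bash
python3 av.py
```

```text
15.125 [0.49637069 0.03715435 0.1633446 ] 83.1052306270909 [-3.452 -2.018  7.813 -0.375  0.8   -0.015] 0.032
```

Request:
arm_command(targets=[{"x":0,"y":0,"z":-0.002,"wx":0,"wy":0,"wz":0,"hand":-1},{"x":0,"y":0,"z":-0.004,"wx":0,"wy":0,"wz":0,"hand":-1},{"x":0,"y":0,"z":-0.01,"wx":0,"wy":0,"wz":0,"hand":-1},{"x":0,"y":0,"z":-0.02,"wx":0,"wy":0,"wz":0,"hand":-1},{"x":0,"y":0,"z":-0.01,"wx":0,"wy":0,"wz":0,"hand":-1},{"x":0,"y":0,"z":0,"wx":0,"wy":0,"wz":0,"hand":-1}])

```text
time: 15.92
position: [0.4972, 0.0375, 0.2099]
tcp_rot: [3.139, -0.0, 1.449]
ft_force: [-0.3, -0.1, -1.2]
opening: 0.0232
grasp_force: 59.3
```

Run:
```python
from h import *
import st
S=snap("scene");T=snap("top")
f=lambda a:cv2.resize(a,(390,390),interpolation=cv2.INTER_CUBIC)
cv2.imwrite("pics/c6.png",np.hstack([f(S["pixels"][222:272,268:318,::-1]),f(S["pixels"][220:350,150:280,::-1])]))
```

```text
15.925 [0.49715422 0.03748538 0.20994174] 83.03537481991441 [-0.31281985 -0.06511527 -1.17060923] [0.01802335 0.01194105 0.04238737]
```

View pics/c6.png

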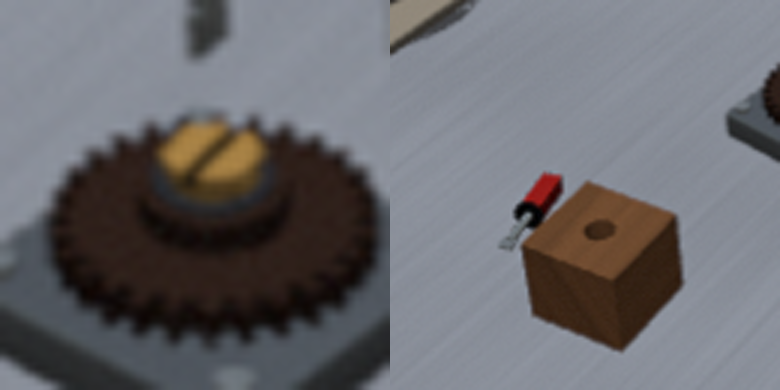

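Crop: the blade is clear of the head, and the slot has turned well over to (192,180)–(250,130). The stand's hole is free at the crop's (600,230). I head back to the stand at the original yaw.

Run:
```python
from h import *
S=pickle.load(open("scene.pkl","rb"))
p=atz(S,(np.array([[192,180],[250,130]])+.5)/7.8-.5+[268,222],.067);d=p[1]-p[0];print(np.degrees(np.arctan2(d[1],d[0])),p)
```

```text
88.3605333404367 [[0.50058671 0.0226907  0.067     ]
 [0.50149225 0.05432866 0.067     ]]
```

Request:
arm_command(targets=[{"x":0,"y":0,"z":0,"wx":0,"wy":0,"wz":9.83,"hand":-1},{"x":0,"y":0,"z":0,"wx":0,"wy":0,"wz":9.83,"hand":-1},{"x":0,"y":0,"z":0,"wx":0,"wy":0,"wz":9.83,"hand":-1},{"x":0,"y":0,"z":0,"wx":0,"wy":0,"wz":9.83,"hand":-1},{"x":0,"y":0,"z":0,"wx":0,"wy":0,"wz":9.83,"hand":-1},{"x":0,"y":0,"z":0,"wx":0,"wy":0,"wz":9.83,"hand":-1},{"x":-0.0213,"y":0.0374,"z":0,"wx":0,"wy":0,"wz":0,"hand":-1},{"x":-0.0213,"y":0.0374,"z":0,"wx":0,"wy":0,"wz":0,"hand":-1},{"x":-0.0213,"y":0.0374,"z":0,"wx":0,"wy":0,"wz":0,"hand":-1},{"x":-0.0213,"y":0.0374,"z":0,"wx":0,"wy":0,"wz":0,"hand":-1},{"x":-0.0213,"y":0.0374,"z":0,"wx":0,"wy":0,"wz":0,"hand":-1},{"x":-0.0213,"y":0.0374,"z":0,"wx":0,"wy":0,"wz":0,"hand":-1}])

```text
time: 17.52
position: [0.4704, -0.2206, 0.2078]
tcp_rot: [-3.14, 0.001, 0.42]
ft_force: [1.0, -0.2, -1.6]
opening: 0.0233
grasp_force: 59.3
```

Request:
arm_command(targets=[{"x":0,"y":0,"z":0,"wx":0,"wy":0,"wz":0,"hand":-1},{"x":0,"y":0,"z":0,"wx":0,"wy":0,"wz":0,"hand":-1},{"x":0,"y":0,"z":0,"wx":0,"wy":0,"wz":0,"hand":-1}])

```text
time: 17.9
position: [0.4712, -0.2184, 0.2084]
tcp_rot: [-3.141, 0.0, 0.421]
ft_force: [0.9, -0.2, -0.8]
opening: 0.0234
grasp_force: 59.5
```

Request:
arm_command(targets=[{"x":-0.0003,"y":0.0012,"z":0.015,"wx":0,"wy":0,"wz":0,"hand":-1},{"x":0,"y":0,"z":0.015,"wx":0,"wy":0,"wz":0,"hand":-1},{"x":0,"y":0,"z":0.01,"wx":0,"wy":0,"wz":0,"hand":-1},{"x":0,"y":0,"z":0.01,"wx":0,"wy":0,"wz":0,"hand":-1},{"x":0,"y":0,"z":0,"wx":0,"wy":0,"wz":0,"hand":-1}])

```text
time: 18.52
position: [0.4708, -0.2204, 0.1575]
tcp_rot: [-3.14, 0.001, 0.42]
ft_force: [0.0, -0.9, -1.6]
opening: 0.0236
grasp_force: 59.5
```

Request:
arm_command(targets=[{"x":0,"y":0,"z":0.02,"wx":0,"wy":0,"wz":0,"hand":-1},{"x":0,"y":0,"z":0.02,"wx":0,"wy":0,"wz":0,"hand":-1},{"x":0,"y":0,"z":0.004,"wx":0,"wy":0,"wz":0,"hand":-1},{"x":0,"y":0,"z":0.003,"wx":0,"wy":0,"wz":0,"hand":-1},{"x":0,"y":0,"z":0.002,"wx":0,"wy":0,"wz":0,"hand":-1},{"x":0,"y":0,"z":0,"wx":0,"wy":0,"wz":0,"hand":-1}])

```text
time: 19.27
position: [0.4717, -0.2209, 0.1104]
tcp_rot: [3.141, -0.001, 0.42]
ft_force: [-0.5, -0.3, -1.5]
opening: 0.0236
grasp_force: 59.5
```

Request:
arm_command(targets=[{"x":0,"y":0,"z":0.001,"wx":0,"wy":0,"wz":0,"hand":-1},{"x":0,"y":0,"z":0,"wx":0,"wy":0,"wz":0,"hand":-1},{"x":0,"y":0,"z":0,"wx":0,"wy":0,"wz":0,"hand":0},{"x":0,"y":0,"z":0,"wx":0,"wy":0,"wz":0,"hand":1},{"x":0,"y":0,"z":0,"wx":0,"wy":0,"wz":0,"hand":1},{"x":0,"y":0,"z":0,"wx":0,"wy":0,"wz":0,"hand":1},{"x":0,"y":0,"z":0,"wx":0,"wy":0,"wz":0,"hand":1},{"x":0,"y":0,"z":0,"wx":0,"wy":0,"wz":0,"hand":1}])

```text
time: 20.27
position: [0.4714, -0.2208, 0.1088]
tcp_rot: [3.142, -0.0, 0.42]
ft_force: [0.6, -0.2, 0.0]
opening: 0.0853
grasp_force: 0.0
```

Request:
arm_command(targets=[{"x":0,"y":0,"z":-0.02,"wx":0,"wy":0,"wz":0,"hand":1},{"x":0,"y":0,"z":-0.04,"wx":0,"wy":0,"wz":0,"hand":1},{"x":0,"y":0,"z":-0.05,"wx":0,"wy":0,"wz":0,"hand":1},{"x":0,"y":0,"z":-0.03,"wx":0,"wy":0,"wz":0,"hand":1},{"x":0,"y":0,"z":0,"wx":0,"wy":0,"wz":0,"hand":1},{"x":0,"y":0,"z":0,"wx":0,"wy":0,"wz":0,"hand":1}])

```text
time: 21.02
position: [0.4711, -0.2205, 0.2479]
tcp_rot: [-3.141, 0.001, 0.42]
ft_force: [-0.2, 1.1, -1.0]
opening: 0.0855
grasp_force: 0.0
```

Run:
```python
from h import *
import st
S=snap("scene");W=cloud(S).reshape(-1,3)
m=(W[:,2]>.128)&(W[:,2]<.16)&(abs(W[:,0]-.471)<.03)&(abs(W[:,1]+.219)<.03);print(m.sum(),np.median(W[m],0),"before .4753 -.2215 .1386")
cv2.imwrite("pics/c7.png",cv2.resize(S["pixels"][210:330,160:330,::-1],(765,540),interpolation=cv2.INTER_CUBIC))
```

```text
21.025 [ 0.47105539 -0.22054627  0.24785832] 24.048414526153366 [-0.17635679  1.11654056 -1.00060067] [ 0.0286615   0.0679342  -0.00218488]
140 [ 0.47651006 -0.22665711  0.13838275] before .4753 -.2215 .1386
```

View pics/c7.png

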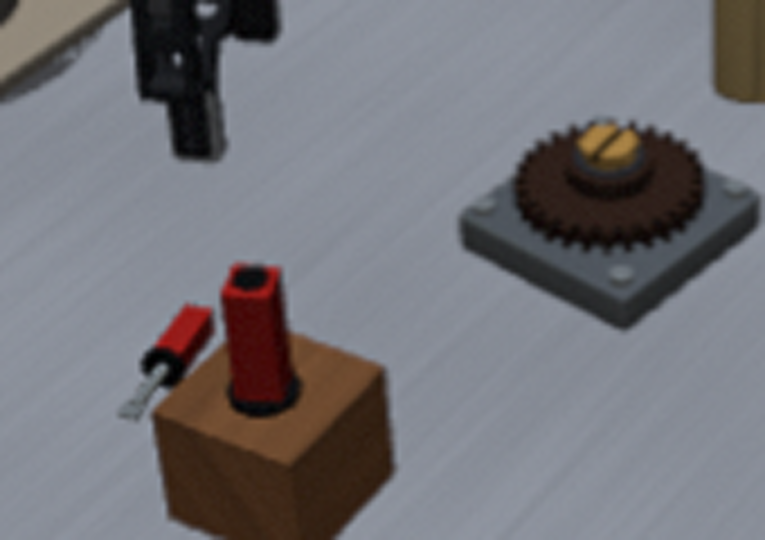

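The driver stands upright with its collar down on the stand at (262,395), and its height matches the start. The slot is in its turned position at (610,145) and the gripper is clear, so I'm handing in.

```bash
python3 -c "
from plant import ctrl
print(ctrl.sign_off())"
```

```text
the job is handed in; nothing more can be done
None
```

I turned the screw clockwise until it was snug (torque up from about 0.10 to 0.21 N m), put the driver back upright and home in its stand, and handed the job in, with no verdict returned; the unlisted small driver beside the stand fell over during the run, cause unknown.

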